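# Find and tighten the hidden slide lock

## Robot

A 6-joint arm with a two-finger parallel gripper is mounted at the origin on the work surface. World frame = base frame: x ahead of the robot, y to its left, z up, the work surface at z = 0. Lengths are in mm, angles in rad, forces in N, time in s.
With the tool pointing down it reaches from about 350 to 875 mm from the base axis. Payload 4.2 kg.
Tool frame: the origin (TCP) lies between the finger pads; the fingertips stand 14 mm ahead of it and the grasp point (between the pads) lies 5 mm behind it; z points along the fingers, y is the line along which they close (so a half turn about z gives the same grasp; the last joint's range is limited). The gripper opens to 85 mm and grips with 20 to 120 N. Pads are 22 mm wide; open, the fingers measure 114 mm over their backs; the gripper's body (76 mm by 85 mm) begins 54 mm behind the grasp point. The pads swing forward as they close: fully open they stand 13 mm farther back than shut.
Start: joints at [1.368, 0.385, 0.008, 0, -1.194, -0.259], TCP at [278.441, 559.526, 245.312] pointing down, gripper open.
Joint ranges: [-3.14, 3.14], [-1.21, 2.06], [-1.07, 1.41], [-3.16, 2.05], [-2.99, -0.16], [-3.1, 3.1]. Speed limits (rad/s): [2.79, 2.79, 3.14, 3.14, 3.14, 3.14].

## Interface

Orientations are given as a unit quaternion [x, y, z, w].
In Python, from bench import * gives the robot as it stands.
- The arm moves only by the tool carry_out, never from a script. Its argument "motion" is a list of rows, each a list of 7 numbers: the turn, a rotation vector about the tool's x, y, z in rad, then the shift along the tool's x, y, z in mm, then the opening, from -1 (shut) to 1 (fully open), so that 0 is half open. A call has 1 to 5 rows; each row is the pose to reach, as a shift and turn from the pose commanded when the call began, along the tool's axes at that moment; what a row does not reach only later rows make up. A row lasts 1/8 s, in which the tool goes at most 62.5 mm and 10.7 degrees, less where a joint would pass 70% of its speed; a pose out of reach is approached as far as the arm can. A call with a gripper value outside its range is refused whole. The fingers move at their own pace and stop on an object; the grip force is fixed at half the most. Time passes only in rows, so rows that repeat a pose let the fingers close. It gives the time, the measured TCP pose, the force, the opening and the grip force at its end, in the units of the state.
- read_state(): the state, without advancing time (a new reading comes with each control period).
- get_image(name): name is "side" or "top" or "wrist"; returns a dict with "color" (400x640x3 uint8, blue, green, red), "mtx" (3x3 intrinsics, pixels), "position" and "orientation" of the camera in the world. Camera axes: x right, y down, z forward; pixel columns grow to the right and rows downward; lengths in mm; the calibration is good to about 2 mm. A picture is of the moment at which its call begins. There is no depth.
- job_done(): hands the job in; it is judged then, once.
The state is a dict: "clock": time; "joints": joint angles; "joint_vel": joint speeds; "joint_efforts": joint torques, N m; "position": TCP position; "ee_rot": TCP orientation; "contact_force": force on the tool from outside, world axes, zero at the start; "wrist_torque": the same for the moment, N m; "gripper_width": finger opening in mm; "grasp_force": force on a finger pad.
Only numpy, scipy, OpenCV 4.12 (cv2) and the standard library are available. Lean on these libraries where they do the work, as an engineer would, in place of code of your own. Each camera call takes 0.05 s, during which the arm holds its last target. There are 200 camera calls.

## Task

Lock the slide stage: take the yellow flat-bladed driver from its stand, find the hidden slotted lock screw by sliding the driver's tip along the floor of the stage's slot until it drops into the screw slot, and turn the screw clockwise fully home. Then put the yellow driver back upright in the stand hole it came from, handle resting on the stand, and leave everything else where it is.

Things in the scene. Friction and masses are not known exactly. Their poses are not given: they have to be found in the camera images.
- stage: Fixed black slide stage, 260 x 110 x 45 mm (x, y, z), aluminium end plates, origin at the centre of its underside, z up. An open slot 110 mm long (its x) and 18 mm wide (its y) is centred in its top, parallel to its x axis, with a bright edge; the slot's flat floor lies 30 mm above the origin, 15 mm below the top.
- slot_mid (a point): Middle of the slot's floor, axes as the stage. The hidden lock screw sits in the floor on the slot's centre line, anywhere within 34 mm either way along x; its place is not given and it is black in black. Its black head, 18 mm across and 0.3 mm below the floor, has a screw slot 5.6 mm wide, 15 mm long and 8 mm deep. The floor is otherwise flat but for a 0.2 mm gap beside the head.
- lock_screw (a joint): Turn (rad) of the lock screw about the vertical, growing clockwise seen from above, 0 to 1.1 (fully home, hard stop). At 0 the screw slot's length lies across the stage's slot (along stage y); it starts at 0 to 0.12. It sinks 3.6 mm per rad (4 mm in all), takes about 0.12 N m to turn and stays where left; pressing down does not turn it. The driver blade has 0.13 rad of play either way.
- driver: Loose driver with yellow handle with black bands, 0.12 kg, upright in one of the stand's holes. Origin at the tip's end, on the axis, z up towards the handle. Flat steel blade 12 (x) x 4 (y) mm, 22 mm long, last 3 mm tapering to 10 x 2.4 mm; shank 10 mm square; handle 24 x 24 mm, 60 to 140 mm above the origin, its sides parallel to x and y.
- stand: Fixed grey stand, 150 x 60 x 65 mm (x, y, z), origin at the centre of its underside. Two upright square through holes 15 mm wide at x = -35 and x = +35 mm on its centre line; a driver hangs in each by the underside of its handle, tip 5 mm above the table, and fits at any rotation.
- spare_driver: Bystander: same size and shape as the driver but with a black handle with red bands, in the other hole of the stand (70 mm away). Leave alone.
- post_mount: Bystander: black optic on a steel post, 160 mm tall, base 50 x 75 mm, origin under its centre.
- carton: Bystander: cardboard box 100 x 130 x 80 mm, origin under its centre.
- screw_jar: Bystander: jar 60 mm wide, 75 mm tall, orange cap, origin under its centre.
- marker: Bystander: blue marker lying down, 130 mm long, 14 mm thick, origin under its middle.
- lens_case: Bystander: clear plastic case 70 x 70 x 30 mm, origin under its centre.
- power_sensor: Bystander: black disc 64 mm wide, 30 mm tall with a red band, origin under its centre.

How it is judged (in metres and radians):
On the way, in this order (a step that is already met when the one before it is completed fails the run):
1. the yellow driver's tip has dropped into the lock screw's slot in the stage (at least 5.5 mm below the stage's slot floor) (x of driver in the frame of stage between -0.056 and 0.056 m and y of driver in the frame of stage between -0.009 and 0.009 m and z of driver in the frame of stage below 0.0245 m), for 0.1 s.
2. the lock screw is turned clockwise fully home (value of joint lock_screw above 1 rad), for 0.2 s.
At the end, for the whole second after the job is handed in: The lock screw is fully home (over 1.0 rad of 1.1) and the yellow driver hangs at rest, upright within 0.1 rad, in the stand hole it started in (its tip within 10 mm of its starting place) (value of joint lock_screw above 1 rad and distance of driver from where it was at the start of the episode below 0.01 m and angle between driver's own z axis and vertical below 0.1 rad and linear speed of driver below 0.02 m/s); the robot touches nothing.
It fails at once if the spare driver is moved more than 30 mm (distance of spare_driver from where it was at the start of the episode above 0.03 m).
It fails at once if another bystander is moved more than 30 mm (distance of any of post_mount, carton, screw_jar, marker, lens_case, power_sensor from where it was at the start of the episode above 0.03 m).
It also fails if it takes over 72 s, if anything falls off the work surface, if the arm or the gripper's body presses on something with over 40 N, if the wrist force passes 120 N, or if a joint passes its speed limit or range.

## Working session

There is one attempt and no reset: what is moved stays moved. The work goes in short steps, Python scripts to look and compute and a tool call to move; the robot and the scene stay as the last step left them, time stands still between calls to the robot, and variables do not carry over. Pictures are saved under pics/ and viewed, at most 10 in all, crops included, and the job is handed in when it is done.

Besides the shell and the picture viewer there is one more tool, called after "Emit:" as a command line: name --pt "numbers of a row" for each row, then --argument value for the rest. carry_out: Moves the arm, as the interface text tells. Its arguments: {"type":"object","properties":{"motion":{"type":"array"}},"required":["motion"]}

```bash
mkdir -p pics; ls; python3 - <<'E'
from bench import *
import cv2,numpy as np
s=read_state();print(s)
for n in("top","side"):
    im=get_image(n);cv2.imwrite(f"pics/{n}0.png",im["color"]);print(n,im["mtx"],im["position"],im["orientation"])
E
```

```text
pics
{'clock': 0.0, 'joints': array([ 1.36761720e+00,  3.85577757e-01,  6.57512244e-03, -4.90783991e-04,
       -1.19399096e+00, -2.58594423e-01]), 'joint_vel': array([ 9.70125850e-04,  1.38153847e-03, -2.66355842e-05, -3.62214011e-04,
       -3.04854947e-04,  1.59544105e-03]), 'joint_efforts': array([-1.12537145e-04, -3.92281222e+01,  1.88393158e+01,  4.18596447e+00,
       -4.76145142e-03,  1.01477930e-06]), 'position': array([278.19709706, 559.03358448, 244.19012914]), 'ee_rot': array([ 9.73442510e-01, -2.28928854e-01, -1.97552997e-04,  1.10452872e-03]), 'contact_force': array([0.25895389, 0.3447438 , 0.05966861]), 'wrist_torque': array([ 0.01277954,  0.04836736, -0.00711445]), 'grasp_force': 0.0, 'gripper_width': 85.30450714708805}
top [[379.32668229   0.         322.22358512]
 [  0.         379.32668229 201.02944248]
 [  0.           0.           1.        ]] [390.64323771  41.62426765 982.83447121] [-0.70347892  0.70478564 -0.06781899  0.06160525]
side [[368.16536653   0.         324.12609291]
 [  0.         368.16536653 200.24674   ]
 [  0.           0.           1.        ]] [  81.37331908 -794.74829124  614.97911764] [ 0.83620778 -0.23474617  0.12774721 -0.47888562]
```

View pics/top0.png

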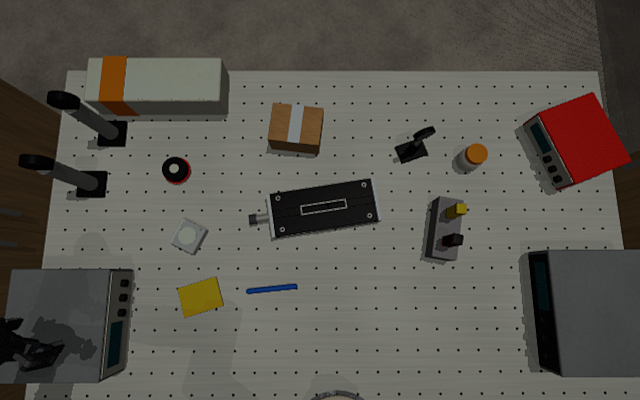

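View pics/side0.png

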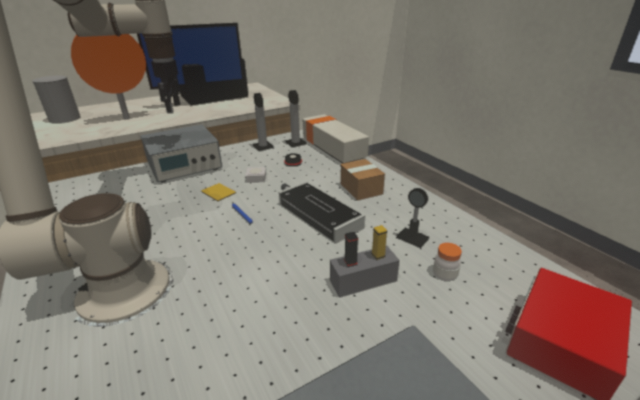

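The top view shows the stage around (323,208), the stand around (444,229), the yellow handle near (457,209) and the black one near (453,240). The side view agrees. Next is an enlarged crop.

```bash
python3 - <<'E'
import cv2
a=cv2.imread("pics/top0.png")
c=cv2.resize(a[170:270,250:390],None,fx=5.5,fy=5.5,interpolation=cv2.INTER_CUBIC)
d=cv2.resize(a[185:270,410:490],None,fx=7,fy=7,interpolation=cv2.INTER_CUBIC)
cv2.imwrite("pics/c1.png",c);cv2.imwrite("pics/c2.png",d)
E
```

```text
(no output)
```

View pics/c1.png

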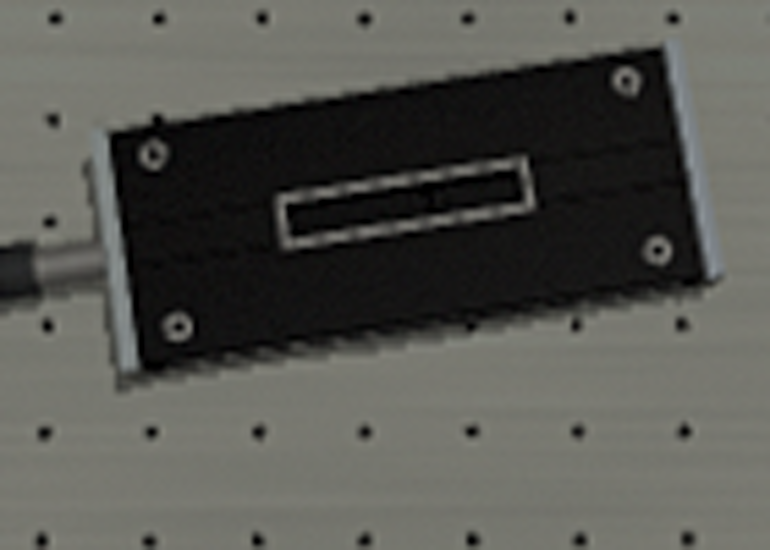

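View pics/c2.png

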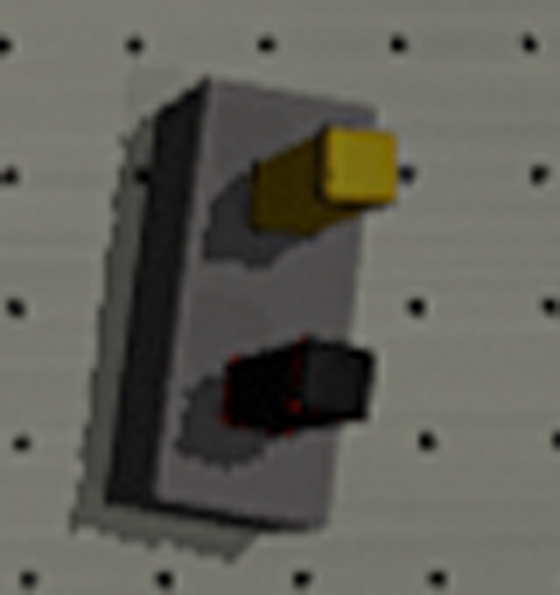

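c1: the slot frame's corners are at crop (277,195), (526,157), (536,208) and (286,250), with a slightly darker patch near (432,195). c2: the yellow handle's top is centred at (360,166), the black one's at (338,381). The stand top's corners are at (210,78), (375,107), (325,525) and (155,497).

```bash
cat > h.py <<'E'
from bench import *
import cv2,numpy as np
from scipy.spatial.transform import Rotation as R
def unproj(im,uv,z):
    d=R.from_quat(im["orientation"]).apply(np.linalg.solve(im["mtx"],[uv[0],uv[1],1]))
    p=np.array(im["position"]);return p+d*(z-p[2])/d[2]
def proj(im,P):
    c=R.from_quat(im["orientation"]).inv().apply(np.array(P)-im["position"])
    q=im["mtx"]@c;return q[:2]/q[2]
def tool(p):  # world point -> present tool frame
    s=read_state();return R.from_quat(s["ee_rot"]).inv().apply(np.array(p)-s["position"])
E
python3 - <<'E'
from h import *
np.set_printoptions(precision=1,suppress=True)
im=get_image("top")
f1=lambda p:((p[0]+.5)/5.5-.5+250,(p[1]+.5)/5.5-.5+170)
f2=lambda p:((p[0]+.5)/7-.5+410,(p[1]+.5)/7-.5+185)
P=[unproj(im,f1(p),45) for p in[(277,195),(526,157),(536,208),(286,250)]]
print("slot",np.mean(P,0),P, np.arctan2(*(P[1]-P[0])[1::-1]),np.arctan2(*(P[2]-P[3])[1::-1]))
P=[unproj(im,f1(p),45) for p in[(153,154),(627,81),(657,250),(178,327)]]
print("screws",np.mean(P,0), np.arctan2(*(P[1]-P[0])[1::-1]),np.arctan2(*(P[2]-P[3])[1::-1]))
P=[unproj(im,f2(p),65) for p in[(210,78),(375,107),(325,525),(155,497)]]
print("stand",np.mean(P,0), np.arctan2(*(P[3]-P[0])[1::-1]),np.arctan2(*(P[2]-P[1])[1::-1]))
print("yel",unproj(im,f2((360,166)),145),"blk",unproj(im,f2((338,381)),145))
P=[unproj(im,f2(p),145) for p in[(327,130),(395,128),(397,205),(322,200)]];print(P)
print("dark",unproj(im,f1((432,195)),30))
c=im["color"][198:217,298:350].astype(float).sum(2);c=np.clip(c*2.5,0,255).astype(np.uint8)
cv2.imwrite("pics/c3.png",cv2.resize(c,None,fx=14,fy=14,interpolation=cv2.INTER_CUBIC))
s=read_state();print(R.from_quat(s["ee_rot"]).as_matrix())
E
```

```text
slot [550.8  29.9  45. ] [array([554.3,  89. ,  45. ]), array([571.8, -24.9,  45. ]), array([548.1, -29.1,  45. ]), array([529. ,  84.7,  45. ])] -1.4179711125236978 -1.4037631373702433
screws [550.9  30.8  45. ] -1.415510760175448 -1.411985327132776
stand [ 495.5 -272.2   65. ] 2.9554651598217845 2.9552275059706554
yel [ 529.  -277.6  145. ] blk [ 460.2 -265.8  145. ]
[array([ 540.8, -267.8,  145. ]), array([ 541.4, -289.7,  145. ]), array([ 516.4, -288.6,  145. ]), array([ 518. , -264.6,  145. ])]
dark [556.8  17.9  30. ]
[[ 0.9 -0.4 -0. ]
 [-0.4 -0.9 -0. ]
 [ 0.   0.  -1. ]]
```

View pics/c3.png

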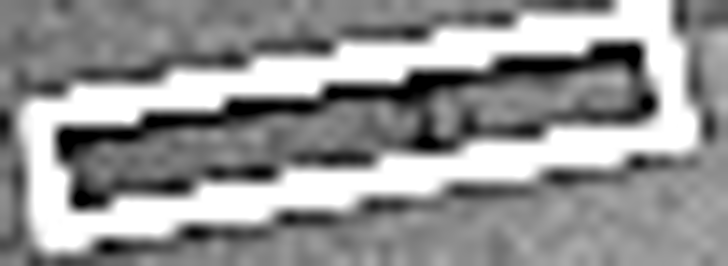

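The boosted crop shows a dark vertical stripe near (428,120), i.e. image (328.5,206.5). That gives a rough guess for the screw, about 12 mm to the -y side of the slot's middle. I'm moving to above the yellow driver now.

Emit:
carry_out --pt "0 0 0 120 127 0 1" --pt "0 0 0 240 254 0 1" --pt "0 0 0 360 382 0 1" --pt "0 0 0 480 510 0 1" --pt "0 0 0 598 637 0 1"

```text
clock: 0.78
position: [368.9, 258.4, 245.3]
ee_rot: [0.974, -0.229, 0.0, -0.0]
contact_force: [1.5, 0.6, 0.4]
gripper_width: 85.9
grasp_force: 0.0
```

```bash
cat >> h.py <<'E'
def go(p,yaw):
    s=read_state();r=R.from_quat(s["ee_rot"]);tgt=R.from_matrix(np.array([[np.cos(yaw),np.sin(yaw),0],[np.sin(yaw),-np.cos(yaw),0],[0,0,-1]]))
    print("t",round(s["clock"],2),"pos",s["position"].round(1),"yaw",np.arctan2(*r.as_matrix()[1::-1,0]).round(3),"F",s["contact_force"].round(1),"T",s["wrist_torque"].round(2),"w",round(s["gripper_width"],1),"gf",round(s["grasp_force"],1))
    print("rot",(r.inv()*tgt).as_rotvec().round(3),"shift",tool(p).round(1))
E
python3 -c "
from h import *
go([529.5,-278,230],-.04);print(read_state()['joints'].round(2))"
```

```text
t 0.78 pos [368.9 258.4 245.3] yaw -0.461 F [1.5 0.6 0.4] T [ 0.01 -0.06  0.01] w 85.9 gf 0.0
rot [-0.    -0.    -0.421] shift [382.5 408.9  15.3]
[ 0.97  0.08 -0.4   0.   -1.09  0.14]
```

Emit:
carry_out --pt "0 0 -0.42 382 409 0 1" --pt "0 0 -0.42 382 409 0 1" --pt "0 0 -0.42 382 409 0 1" --pt "0 0 -0.42 382 409 0 1" --pt "0 0 -0.42 382 409 0 1"

```text
clock: 1.4
position: [454.1, -25.4, 245.5]
ee_rot: [1.0, -0.021, 0.0, -0.0]
contact_force: [0.7, -0.1, -0.2]
gripper_width: 85.2
grasp_force: 0.0
```

```bash
python3 -c "
from h import *
go([529.5,-278,230],-.04)"
```

```text
t 1.4 pos [454.1 -25.4 245.5] yaw -0.041 F [ 0.7 -0.1 -0.2] T [ 0.07 -0.11 -0.04] w 85.2 gf 0.0
rot [-0.    -0.001 -0.001] shift [ 85.7 249.3  15.5]
```

Emit:
carry_out --pt "0 0 0 84 245 10 1" --pt "0 0 0 84 245 10 1" --pt "0 0 0 84 245 10 1" --pt "0 0 0 84 245 10 1" --pt "0 0 0 84 245 10 1"

```text
clock: 2.02
position: [527.7, -275.0, 233.7]
ee_rot: [1.0, -0.023, -0.001, -0.0]
contact_force: [-0.3, 0.5, 0.7]
gripper_width: 85.7
grasp_force: 0.0
```

```bash
python3 -c "
from h import *
go([529.5,-278,105],-.04)
im=get_image('wrist');cv2.imwrite('pics/w1.png',im['color']);print(proj(im,[529.5,-278,145]),proj(im,[529.5,-278,65]))"
```

```text
t 2.02 pos [ 527.7 -275.   233.7] yaw -0.047 F [-0.3  0.5  0.7] T [0.07 0.   0.02] w 85.7 gf 0.0
rot [-0.     0.002 -0.007] shift [  2.2   3.  128.7]
[328.54771911 209.27858811] [327.54914906 181.36383879]
```

View pics/w1.png

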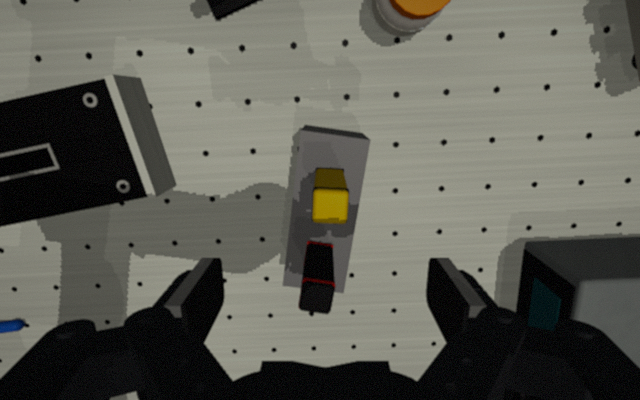

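The wrist view shows the yellow top centred at (330,205), with sides parallel to the tool to within about 0.03 rad. Its place is about (531,-278.5). I'm descending and gripping.

Emit:
carry_out --pt "0 0 0 3 3 50 1" --pt "0 0 0 3 3 90 1" --pt "0 0 0 3 3 127 1" --pt "0 0 0 3 3 127 1" --pt "0 0 0 3 3 127 -1"

```text
clock: 2.7
position: [531.7, -274.4, 110.1]
ee_rot: [1.0, -0.02, 0.001, 0.001]
contact_force: [0.5, -0.4, -0.2]
gripper_width: 69.6
grasp_force: 0.0
```

Emit:
carry_out --pt "0 0 0 0 0 0 -1" --pt "0 0 0 0 0 0 -1" --pt "0 0 0 0 0 0 -1" --pt "0 0 0 0 0 0 -1" --pt "0 0 0 0 0 0 -1"

```text
clock: 3.32
position: [531.2, -275.5, 109.4]
ee_rot: [1.0, -0.021, 0.001, 0.001]
contact_force: [-0.3, -3.9, 5.1]
gripper_width: 23.4
grasp_force: 60.8
```

```bash
python3 -c "
from h import *
go([529.5,-278,205],-.04)"
```

```text
t 3.33 pos [ 531.2 -275.5  109.4] yaw -0.041 F [-0.3 -3.9  5.1] T [-0.97  0.17  0.03] w 23.4 gf 60.8
rot [ 0.001 -0.002 -0.001] shift [ -1.4   2.7 -95.6]
```

Emit:
carry_out --pt "0 0 0 0 2 -10 -1" --pt "0 0 0 0 2 -40 -1" --pt "0 0 0 0 2 -80 -1" --pt "0 0 0 0 2 -100 -1" --pt "0 0 0 0 2 -100 -1"

```text
clock: 3.95
position: [530.9, -276.4, 209.6]
ee_rot: [1.0, -0.021, 0.001, -0.0]
contact_force: [-0.9, -0.4, -1.7]
gripper_width: 23.8
grasp_force: 60.1
```

```bash
python3 -c "
from h import *
go([551,30,150],.1)
a=get_image('side');s=read_state()
tip=s['position']+[0,0,-104];u=proj(a,tip).astype(int);print(u)
c=[a['color'][u[1]-70:u[1]+20,u[0]-45:u[0]+45]]
print(u-[45,70]);w=get_image('wrist');print(proj(w,tip))
cv2.imwrite('pics/s2.png',np.hstack([cv2.resize(c[0],(400,400),interpolation=3),cv2.resize(w['color'][100:400,170:470],(400,400))]))"
```

```text
t 3.95 pos [ 530.9 -276.4  209.6] yaw -0.042 F [-0.9 -0.4 -1.7] T [-0.02  0.   -0.01] w 23.8 gf 60.1
rot [-0.    -0.003 -0.142] shift [   7.2 -307.    59.7]
[378 241]
[333 171]
[324.34234104 205.45794601]
```

View pics/s2.png

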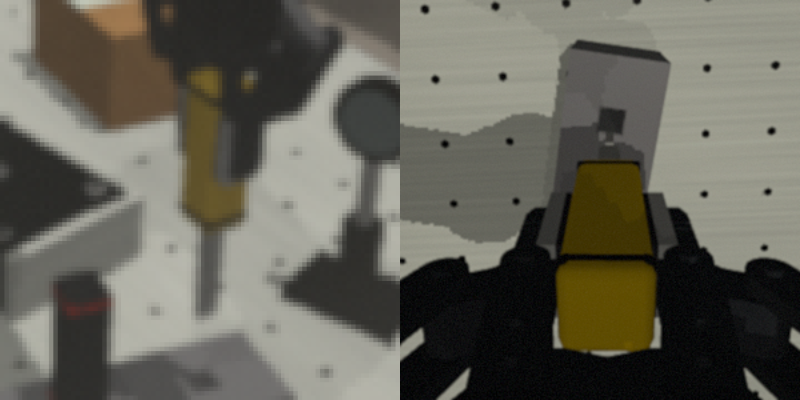

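The side crop shows the driver held straight. The blade's facing is unclear there, but in the wrist crop the tip peeks out near (605,137), so I'll zoom in on it.

```bash
python3 -c "
from h import *
w=get_image('wrist')['color'][165:235,285:365];a=get_image('side')['color'][205:255,353:403]
cv2.imwrite('pics/s3.png',np.hstack([cv2.resize(a,(400,400),interpolation=3),cv2.resize(np.clip(w.astype(float)*1.6,0,255).astype(np.uint8)[:70,:],(400,400),interpolation=2)]))"
```

```text
(no output)
```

View pics/s3.png

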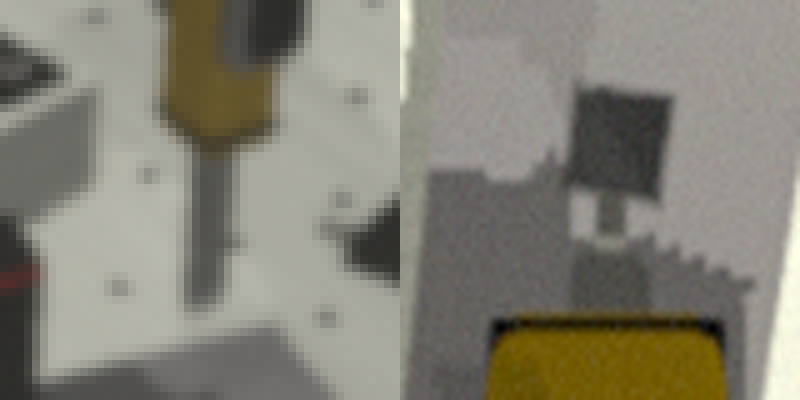

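In the wrist zoom the blade shows edge-on (about 27 px against a 75 px shank), so its 12 mm width lies along tool x. I'll keep yaw near 0.10 for the slot.

```bash
python3 -c "
from h import *
im=get_image('top')
g=unproj(im,(328.5,206.5),30);ex=np.array([np.cos(-1.413),np.sin(-1.413),0]);print(g,(g-[551,30,30])@ex)
print('start',np.array([551,30,0])+ex*-5)
go([550,32,165],.1)"
```

```text
[553.07263134  17.02248111  30.        ] 13.1419838646656
start [550.21428852  34.93787986   0.        ]
t 4.2 pos [ 529.7 -276.4  206.6] yaw -0.042 F [ 0.   0.3 -0.8] T [-0.01 -0.03  0.04] w 22.9 gf 60.1
rot [-0.001  0.003 -0.142] shift [   7.5 -309.    41.9]
```

Emit:
carry_out --pt "0 0 -0.14 7 -305 0 -1" --pt "0 0 -0.14 7 -305 0 -1" --pt "0 0 -0.14 7 -305 0 -1" --pt "0 0 -0.14 7 -305 0 -1" --pt "0 0 -0.14 7 -305 0 -1"

```text
clock: 4.82
position: [549.7, 29.8, 207.5]
ee_rot: [0.999, 0.049, -0.001, 0.0]
contact_force: [-0.2, -0.1, -1.1]
gripper_width: 23.0
grasp_force: 60.1
```

```bash
python3 -c "
from h import *
go([550,32,165],.1)
im=get_image('wrist');cv2.imwrite('pics/w2.png',im['color'])"
```

```text
t 4.83 pos [549.7  29.8 207.5] yaw 0.099 F [-0.2 -0.1 -1.1] T [-0.05 -0.09  0.02] w 23.0 gf 60.1
rot [ 0.     0.002 -0.001] shift [ 0.6 -2.2 42.5]
```

Emit:
carry_out --pt "0 0 0 1 0 45 -1" --pt "0 0 0 1 0 60 -1" --pt "0 0 0 1 0 66 -1" --pt "0 0 0 1 0 70 -1" --pt "0 0 0 1 0 72 -1"

```text
clock: 5.5
position: [551.5, 27.4, 136.7]
ee_rot: [0.999, 0.049, 0.0, -0.0]
contact_force: [-0.2, -0.8, -0.6]
gripper_width: 23.4
grasp_force: 59.9
```

Emit:
carry_out --pt "0 0 0 0 0 1 -1" --pt "0 0 0 0 0 2 -1" --pt "0 0 0 0 0 3 -1" --pt "0 0 0 0 0 3 -1"

```text
clock: 6.0
position: [551.4, 27.8, 133.7]
ee_rot: [0.999, 0.049, 0.0, 0.0]
contact_force: [-0.7, -0.2, 1.4]
gripper_width: 23.4
grasp_force: 60.3
```

```bash
python3 -c "
from h import *
go([553,17,134],.1)"
```

```text
t 6.0 pos [551.4  27.8 133.7] yaw 0.098 F [-0.7 -0.2  1.4] T [-0.08  0.12 -0.01] w 23.4 gf 60.3
rot [ 0.    -0.    -0.002] shift [ 0.6 10.9 -0.3]
```

Emit:
carry_out --pt "0 0 0 0 0 2 -1" --pt "0 0 0 0.1 2 3 -1" --pt "0 0 0 0.2 4 3 -1" --pt "0 0 0 0.3 6 3 -1" --pt "0 0 0 0.4 7 3 -1"

```text
clock: 6.62
position: [553.1, 21.4, 131.4]
ee_rot: [0.999, 0.049, 0.001, -0.0]
contact_force: [-0.2, -0.3, -2.7]
gripper_width: 23.4
grasp_force: 60.1
```

Emit:
carry_out --pt "0 0 0 0 0 2 -1" --pt "0 0 0 0 0 4 -1" --pt "0 0 0 0 0 4 -1"

```text
clock: 7.0
position: [552.5, 20.8, 125.8]
ee_rot: [0.999, 0.049, 0.0, 0.0]
contact_force: [1.1, -0.0, -1.4]
gripper_width: 23.0
grasp_force: 60.1
```

The tip has dropped to about 21.5 mm, so it is in the screw slot. Turning clockwise now and following the sink.

Emit:
carry_out --pt "0 0 0.12 0 0 0.5 -1" --pt "0 0 0.24 0 0 1 -1" --pt "0 0 0.36 0 0 1.4 -1" --pt "0 0 0.48 0 0 1.8 -1" --pt "0 0 0.6 0 0 2.2 -1"

```text
clock: 7.62
position: [552.8, 20.9, 124.5]
ee_rot: [0.968, -0.25, 0.001, -0.0]
contact_force: [1.0, 0.3, 1.3]
gripper_width: 23.5
grasp_force: 60.5
```

```bash
python3 -c "
from h import *
go([553,17,134],-1.12)"
```

```text
t 7.62 pos [552.8  20.9 124.5] yaw -0.505 F [1.  0.3 1.3] T [ 0.12 -0.24  0.14] w 23.5 gf 60.5
rot [-0.001 -0.001  0.615] shift [ 2.1  3.3 -9.5]
```

Resistance is 0.14 N m, as expected for the screw. I'll go on turning.

Emit:
carry_out --pt "0 0 0.12 0 0 0.5 -1" --pt "0 0 0.24 0 0 1 -1" --pt "0 0 0.36 0 0 1.4 -1" --pt "0 0 0.48 0 0 1.8 -1" --pt "0 0 0.56 0 0 2 -1"

```text
clock: 8.25
position: [552.8, 20.8, 122.4]
ee_rot: [0.862, -0.507, 0.0, -0.0]
contact_force: [0.8, 0.1, 1.5]
gripper_width: 23.2
grasp_force: 60.4
```

```bash
python3 -c "
from h import *
go([553,17,134],-1.12)"
```

```text
t 8.25 pos [552.8  20.8 122.4] yaw -1.064 F [0.8 0.1 1.5] T [ 0.12 -0.34  0.11] w 23.2 gf 60.4
rot [-0.001 -0.001  0.056] shift [  3.5   1.7 -11.6]
```

Not at the stop yet, since torque is still 0.11. I'll turn further, watching the torque.

Emit:
carry_out --pt "0 0 0.05 0 0 0.2 -1" --pt "0 0 0.1 0 0 0.3 -1" --pt "0 0 0.1 0 0 0.3 -1"

```text
clock: 8.62
position: [552.8, 20.9, 122.1]
ee_rot: [0.836, -0.548, 0.0, -0.0]
contact_force: [1.1, -0.5, -0.1]
gripper_width: 23.5
grasp_force: 60.4
```

```bash
python3 -c "
from h import *
go([553,17,134],-1.12)"
```

```text
t 8.62 pos [552.8  20.9 122.1] yaw -1.161 F [ 1.1 -0.5 -0.1] T [ 0.11 -0.51  0.1 ] w 23.5 gf 60.4
rot [-0.001 -0.    -0.041] shift [  3.6   1.4 -11.9]
```

Emit:
carry_out --pt "0 0 0.06 0 0 0 -1" --pt "0 0 0.12 0 0 0 -1" --pt "0 0 0.12 0 0 0 -1"

```text
clock: 9.0
position: [552.7, 20.8, 121.9]
ee_rot: [0.802, -0.597, 0.0, -0.0]
contact_force: [1.4, 0.7, -0.8]
gripper_width: 23.3
grasp_force: 60.3
```

```bash
python3 -c "
from h import *
go([553,17,134],-1.12)
im=get_image('wrist')['color'];cv2.imwrite('pics/w3.png',im)"
```

```text
t 9.0 pos [552.7  20.8 121.9] yaw -1.28 F [ 1.4  0.7 -0.8] T [ 0.02 -0.72  0.19] w 23.3 gf 60.3
rot [-0.001 -0.    -0.16 ] shift [  3.8   0.8 -12.1]
```

View pics/w3.png

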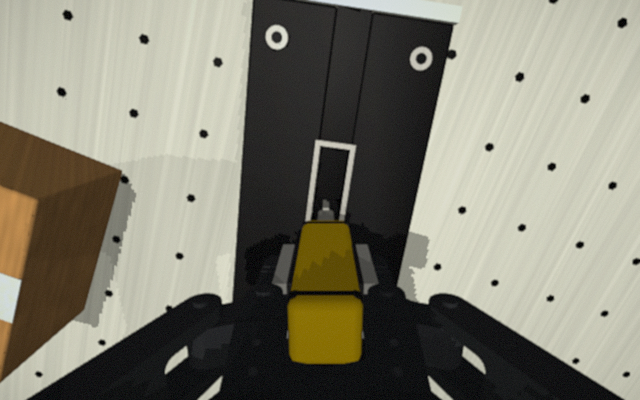

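The wrist view shows the driver in the slot, with its tip near (326,208), and the handle square in the pads. Torque has risen to 0.19, so I'll push a little more to confirm the stop.

Emit:
carry_out --pt "0 0 0.06 0 0 0 -1" --pt "0 0 0.1 0 0 0 -1" --pt "0 0 0.1 0 0 0 -1"

```text
clock: 9.43
position: [552.7, 20.7, 121.9]
ee_rot: [0.771, -0.636, 0.0, -0.0]
contact_force: [2.4, -0.5, -0.2]
gripper_width: 23.1
grasp_force: 60.3
```

```bash
python3 -c "
from h import *
go([553,17,134],-1.12)"
```

```text
t 9.43 pos [552.7  20.7 121.9] yaw -1.38 F [ 2.4 -0.5 -0.2] T [-0.28 -0.91  0.21] w 23.1 gf 60.3
rot [-0.001 -0.    -0.26 ] shift [  3.7   0.4 -12.1]
```

```bash
python3 -c "
from h import *
cv2.imwrite('pics/w4.png',get_image('wrist')['color'])
for n in ('w2','w3','w4'):
    a=cv2.imread(f'pics/{n}.png');h=cv2.cvtColor(a,cv2.COLOR_BGR2HSV)
    m=cv2.inRange(h,(15,150,90),(40,255,255));m[:285]=0
    m=cv2.morphologyEx(m,cv2.MORPH_OPEN,np.ones((5,5)))
    ys=range(308,350,3);L=[np.flatnonzero(m[y])[0] for y in ys];Rr=[np.flatnonzero(m[y])[-1] for y in ys]
    xs=range(300,352,3);B=[np.flatnonzero(m[:,x])[-1] for x in xs];T=[np.flatnonzero(m[:,x])[0] for x in xs]
    print(n,cv2.minAreaRect(cv2.findNonZero(m)),[round(np.polyfit(q,v,1)[0],3) for q,v in((ys,L),(ys,Rr),(xs,B),(xs,T))])
"
```

```text
w2 ((180.35484313964844, 326.88623046875), (78.25984954833984, 362.1799011230469), 88.6401138305664) [np.float64(-0.293), np.float64(-0.053), np.float64(-0.006), np.float64(0.0)]
w3 ((324.5, 324.0), (78.0, 73.0), 90.0) [np.float64(0.039), np.float64(-0.035), np.float64(-0.004), np.float64(0.0)]
w4 ((324.5, 324.0), (78.0, 73.0), 90.0) [np.float64(0.047), np.float64(-0.033), np.float64(-0.004), np.float64(0.064)]
```

Emit:
carry_out --pt "0 0 0 0 0 1 -1" --pt "0 0 0 0 0 1.5 -1" --pt "0 0 0 0 0 1.5 -1"

```text
clock: 9.85
position: [552.8, 20.7, 121.6]
ee_rot: [0.771, -0.637, 0.001, -0.0]
contact_force: [0.6, -1.3, 5.5]
gripper_width: 23.7
grasp_force: 61.2
```

```bash
python3 -c "
from h import *
go([553,17,134],-1.12)
a=get_image('side');w=get_image('wrist')
u=proj(a,[552.7,20.7,60]).astype(int)
g=lambda c:np.clip(c.astype(float)*1.8,0,255).astype(np.uint8)
cv2.imwrite('pics/s5.png',np.hstack([cv2.resize(g(a['color'][u[1]-45:u[1]+15,u[0]-30:u[0]+30]),(400,400),interpolation=2),cv2.resize(g(w['color'][170:240,290:360]),(400,400),interpolation=2)]))"
```

```text
t 9.85 pos [552.8  20.7 121.6] yaw -1.38 F [ 0.6 -1.3  5.5] T [-0.34 -0.27  0.32] w 23.7 gf 61.2
rot [-0.001 -0.001 -0.26 ] shift [  3.7   0.5 -12.4]
```

View pics/s5.png

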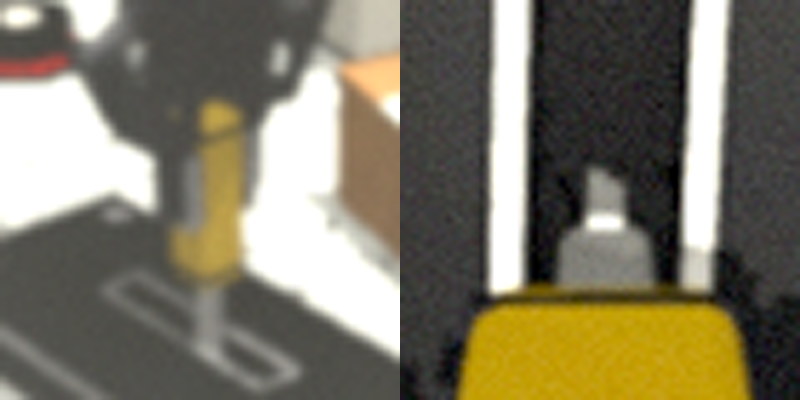

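The picture shows the blade deep in the screw, with the driver upright. The bottom is met about 12 mm below the floor (8.3 mm plus about 3.8 mm sink), so the screw is essentially home. One last firm twist to confirm.

Emit:
carry_out --pt "0 0 0.06 0 0 0 -1" --pt "0 0 0.12 0 0 0 -1" --pt "0 0 0.12 0 0 0 -1" --pt "0 0 0.12 0 0 0 -1"

```text
clock: 10.45
position: [552.7, 20.6, 121.6]
ee_rot: [0.732, -0.681, 0.001, -0.0]
contact_force: [0.1, -0.7, 5.8]
gripper_width: 23.6
grasp_force: 61.1
```

```bash
python3 -c "
from h import *
go([553,17,134],-1.12)"
```

```text
t 10.45 pos [552.7  20.6 121.6] yaw -1.5 F [ 0.1 -0.7  5.8] T [-0.41 -0.21  0.45] w 23.6 gf 61.1
rot [-0.001 -0.001 -0.38 ] shift [  3.6  -0.  -12.4]
```

Torque is up to 0.45 N m with no further sinking, so this is the hard stop. I'm unwinding the twist before withdrawing.

Emit:
carry_out --pt "0 0 -0.12 0 0 -1 -1" --pt "0 0 -0.24 0 0 -1.5 -1" --pt "0 0 -0.34 0 0 -1.5 -1" --pt "0 0 -0.34 0 0 -1.5 -1"

```text
clock: 10.95
position: [552.7, 21.0, 121.9]
ee_rot: [0.836, -0.549, 0.0, -0.0]
contact_force: [3.1, 0.4, -0.1]
gripper_width: 23.3
grasp_force: 60.3
```

```bash
python3 -c "
from h import *
go([553,17,134],-1.12)"
```

```text
t 10.95 pos [552.7  21.  121.9] yaw -1.163 F [ 3.1  0.4 -0.1] T [-0.06 -1.09  0.  ] w 23.3 gf 60.3
rot [-0.001  0.    -0.043] shift [  3.8   1.3 -12.2]
```

Emit:
carry_out --pt "0 0 0 0 0 -8 -1" --pt "0 0 0 0 0 -25 -1" --pt "0 0 0 0 0 -60 -1" --pt "0 0 0 0 0 -90 -1" --pt "0 0 0 0 0 -90 -1"

```text
clock: 11.58
position: [552.0, 20.9, 214.1]
ee_rot: [0.836, -0.549, 0.0, -0.001]
contact_force: [-0.2, -1.0, -1.5]
gripper_width: 23.0
grasp_force: 60.3
```

```bash
python3 -c "
from h import *
go([531,-277,211],-.04)
w=get_image('wrist');cv2.imwrite('pics/w6.png',w['color'])
# driver pose in hand now vs before turning (w2): image shift of tip/handle region
b=cv2.imread('pics/w2.png');t=b[290:372,280:370]
r=cv2.matchTemplate(w['color'],t,cv2.TM_CCOEFF_NORMED);print(cv2.minMaxLoc(r)[1::2])"
```

```text
t 11.57 pos [552.   20.9 214.1] yaw -1.163 F [-0.2 -1.  -1.5] T [-0.   -0.02  0.01] w 23.0 gf 60.3
rot [-2.000e-03 -1.000e-03 -1.123e+00] shift [265.1 137.5   2.7]
(0.9240363836288452, (280, 290))
```

Emit:
carry_out --pt "0 0 -1.12 265 137 0 -1" --pt "0 0 -1.12 265 137 0 -1" --pt "0 0 -1.12 265 137 0 -1" --pt "0 0 -1.12 265 137 0 -1" --pt "0 0 -1.12 265 137 0 -1"

```text
clock: 12.25
position: [531.3, -264.8, 209.6]
ee_rot: [0.989, -0.15, -0.003, -0.001]
contact_force: [0.7, 0.4, -1.1]
gripper_width: 23.3
grasp_force: 60.4
```

```bash
python3 -c "
from h import *
go([531,-277,211],-.042)"
```

```text
t 12.25 pos [ 531.3 -264.8  209.6] yaw -0.301 F [ 0.7  0.4 -1.1] T [-0.01 -0.12  0.03] w 23.3 gf 60.4
rot [-0.001  0.006 -0.259] shift [ 3.3 11.7 -1.4]
```

Emit:
carry_out --pt "0 0 -0.19 2 9 0 -1" --pt "0 0 -0.19 2 9 0 -1" --pt "0 0 -0.19 2 9 0 -1" --pt "0 0 -0.19 2 9 0 -1"

```text
clock: 12.75
position: [532.4, -271.8, 211.6]
ee_rot: [0.998, -0.058, -0.0, -0.0]
contact_force: [-0.0, 0.7, -1.0]
gripper_width: 23.1
grasp_force: 60.4
```

```bash
python3 -c "
from h import *
go([531,-277,109],-.042)"
```

```text
t 12.75 pos [ 532.4 -271.8  211.6] yaw -0.116 F [-0.   0.7 -1. ] T [-0.04  0.05 -0.01] w 23.1 gf 60.4
rot [-0.     0.001 -0.074] shift [ -0.7   5.3 102.6]
```

Emit:
carry_out --pt "0 0 -0.074 -1 5.8 0 -1" --pt "0 0 -0.074 -1 5.8 25 -1" --pt "0 0 -0.074 -1 5.8 38 -1" --pt "0 0 -0.074 -1 5.8 46 -1" --pt "0 0 -0.074 -1 5.8 52 -1"

```text
clock: 13.38
position: [531.1, -278.4, 159.8]
ee_rot: [1.0, -0.021, 0.0, 0.0]
contact_force: [0.0, 0.4, -0.6]
gripper_width: 23.3
grasp_force: 60.4
```

```bash
python3 -c "
from h import *
go([531,-277.5,109.5],-.042)"
```

```text
t 13.38 pos [ 531.1 -278.4  159.8] yaw -0.041 F [ 0.   0.4 -0.6] T [-0.01 -0.02 -0.04] w 23.3 gf 60.4
rot [ 0.    -0.     0.001] shift [-0.2 -0.9 50.3]
```

Tip is about 10 mm into the hole (55 < 65) with no side force. Lowering the rest.

Emit:
carry_out --pt "0 0 0 0 -0.5 20 -1" --pt "0 0 0 0 -0.5 35 -1" --pt "0 0 0 0 -0.5 44 -1" --pt "0 0 0 0 -0.5 49 -1" --pt "0 0 0 0 -0.5 49.5 -1"

```text
clock: 14.0
position: [530.9, -278.2, 110.3]
ee_rot: [1.0, -0.021, -0.0, 0.0]
contact_force: [-0.5, -0.0, -1.0]
gripper_width: 23.4
grasp_force: 60.5
```

Emit:
carry_out --pt "0 0 0 0 0 0 -0.2" --pt "0 0 0 0 0 0 0.3" --pt "0 0 0 0 0 0 0.8" --pt "0 0 0 0 0 0 0.8" --pt "0 0 0 0 0 0 0.8"

```text
clock: 14.62
position: [530.9, -278.1, 110.4]
ee_rot: [1.0, -0.021, 0.0, 0.0]
contact_force: [0.3, -0.2, 0.8]
gripper_width: 76.8
grasp_force: 0.0
```

```bash
python3 -c "
from h import *
go([531,-277.5,220],-.042)"
```

```text
t 14.62 pos [ 530.9 -278.1  110.4] yaw -0.042 F [ 0.3 -0.2  0.8] T [-0.02 -0.05  0.01] w 76.8 gf 0.0
rot [ 0. -0.  0.] shift [ 1.000e-01 -6.000e-01 -1.096e+02]
```

Released. I'm raising the arm and comparing with the first top picture.

Emit:
carry_out --pt "0 0 0 0 0 -30 0.8" --pt "0 0 0 0 0 -80 0.8" --pt "0 0 0 0 0 -130 0.8" --pt "0 0 0 0 -60 -150 0.8" --pt "0 0 0 0 -120 -150 0.8"

```text
clock: 15.25
position: [536.7, -157.5, 262.7]
ee_rot: [1.0, -0.022, 0.003, 0.0]
contact_force: [1.0, -0.3, -0.8]
gripper_width: 76.6
grasp_force: 0.0
```

Emit:
carry_out --pt "0 0 0 0 -60 0 0.8" --pt "0 0 0 0 -120 0 0.8" --pt "0 0 0 0 -180 0 0.8" --pt "0 0 0 0 -240 0 0.8" --pt "0 0 0 0 -240 0 0.8"

```text
clock: 15.88
position: [545.8, 85.2, 260.2]
ee_rot: [1.0, -0.018, 0.0, -0.0]
contact_force: [-0.6, -0.1, -0.3]
gripper_width: 77.0
grasp_force: 0.0
```

```bash
python3 -c "
from h import *
for n in('top','side'):
    a=get_image(n)['color'];b=cv2.imread(f'pics/{n}0.png');cv2.imwrite(f'pics/{n}9.png',a)
    for i in(a,b):
        m=cv2.inRange(cv2.cvtColor(i,cv2.COLOR_BGR2HSV),(20,150,60),(35,255,255))
        k,_,st,c=cv2.connectedComponentsWithStats(m);print(n,[(st[j].tolist(),c[j].round(1).tolist()) for j in range(1,k) if st[j][4]>40])
    if n=='top':
        d=cv2.absdiff(a,b)[185:270,410:490].sum(2);print((d>60).sum())
"
```

```text
top [([456, 204, 10, 10, 99], [460.5, 208.5])]
top [([456, 203, 11, 11, 102], [460.6, 208.4]), ([177, 277, 46, 41, 1202], [199.9, 296.7])]
26
side [([203, 184, 21, 11, 121], [213.2, 189.3]), ([375, 226, 10, 7, 49], [379.6, 229.0])]
side [([203, 184, 31, 16, 262], [218.1, 191.3]), ([375, 226, 11, 7, 49], [379.8, 229.2])]
```

The driver is back at its starting pixels in both views (within 0.2 px), and the arm is clear of everything.

```bash
python3 -c "
from bench import *
print(job_done())"
```

```text
the job is handed in; nothing more can be done
None
```

I turned the lock screw to its hard stop, put the yellow driver back upright in its own stand hole, and handed the job in at about 16 s of the 72 s; the hand-in returned no verdict. Full home is judged from the torque rising to 0.45 N m and about 4 mm of sink, as the joint angle can't be read.

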